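Make up two auction lots

TASK

Make up two auction lots from the stock on the table, one thing upright in each compartment: in the long three-compartment tray the candlestick goes in the middle with the tall beaker and the pepper mill at its two ends (either way round), and the short two-compartment tray gets the carriage clock and the squat beaker (either way round). Set each thing down on the tray's floor without dropping it or knocking anything over, and leave the pewter mug, the wooden disc and the hand bell where they are.

Things in the scene. Friction and masses are not known exactly. Their poses are not given: they have to be found in the camera images.
- tall_beaker: Tall, slim plain silver-coloured metal beaker without a handle, standing mouth up: straight cylinder 52 mm across, 98 mm high, wall 4 mm, about 0.22 kg. Loose. Origin: centre of the underside; z up.
- squat_beaker: Squat, wide plain silver-coloured metal beaker without a handle, standing mouth up: straight cylinder 66 mm across, 60 mm high, wall 4 mm, about 0.2 kg. Loose. Origin: centre of the underside; z up.
- candlestick: Silver-coloured metal candlestick, 100 mm high, standing: round foot 64 mm across and 8 mm thick, thin stem (14 mm at its narrowest, 50 mm up), and a cylindrical candle socket 28 mm across from 62 to 100 mm above the underside, the place to grip; about 0.3 kg. Loose. Origin: centre of the underside; z up.
- clock: Brass carriage clock: upright box 44 mm deep (its x) by 62 mm wide (its y) by 84 mm high, with a wire handle on top (36 mm along y, 5 mm thick, up to 103 mm high); the white dial is on its -x face. About 0.45 kg. It stands upright; grip the body across its 44 mm. Loose. Origin: centre of the underside; z up.
- pepper_mill: Turned dark wood pepper mill, 95 mm high, standing: foot 46 mm across, waist 32 mm, and a cylindrical head 42 mm across from 55 to 88 mm above the underside, rounded off above; about 0.15 kg. Loose. Origin: centre of the underside; z up.
- long_tray: Long lot tray with three compartments in a row: cardboard, green outside, open on top, fixed to the table. 96 mm (its x) by 278 mm (its y), walls and dividers 35 mm high and 5 mm thick, floor 5 mm thick. Compartments 86 by 86 mm inside, their centres at y = -91, 0 and +91 mm, x = 0. Origin: centre of the underside; y runs along its length.
- short_tray: Short lot tray with two compartments in a row: cardboard, green outside, open on top, fixed to the table. 96 mm (its x) by 187 mm (its y), walls and divider 35 mm high and 5 mm thick, floor 5 mm thick. Compartments 86 by 86 mm inside, their centres at y = -45.5 and +45.5 mm, x = 0. Origin: centre of the underside; y runs along its length.
- mug: Dark pewter mug with a side handle, standing among the stock; not part of either lot, to be left alone. 68 mm across, 80 mm high, the handle reaches 60 mm from the axis towards its -x. Loose. Origin: centre of the underside; z up.
- roundel: Dark wood disc with three dark round marks, lying flat to the left of the stock, to be left alone. 84 mm across, 22 mm thick. Loose. Origin: centre of the underside; z up.
- bell: Small brass hand bell with an upright dark wood handle, standing to the right of the stock, to be left alone. 60 mm across the mouth, 87 mm high. Loose. Origin: centre of the underside; z up.
Not all that is in view belongs to the job. Leave any orange or pink look-alike of the short_tray alone.

How it is judged (in metres and radians):
At the end, for the whole second after the job is handed in: Candlestick in the middle of the long tray, tall beaker and pepper mill in its ends; clock and squat beaker in the short tray. Each within 24 mm of its compartment's centre along both tray axes, underside below 12 mm over the tray's, upright within 0.12 rad, released, under 0.02 m/s (x of candlestick in the frame of long_tray between -0.024 and 0.024 m and y of candlestick in the frame of long_tray between -0.024 and 0.024 m and z of candlestick in the frame of long_tray between 0 and 0.012 m and angle between candlestick's own z axis and vertical below 0.12 rad and (((x of tall_beaker in the frame of long_tray between -0.024 and 0.024 m and y of tall_beaker in the frame of long_tray between 0.067 and 0.115 m and z of tall_beaker in the frame of long_tray between 0 and 0.012 m and angle between tall_beaker's own z axis and vertical below 0.12 rad) and (x of pepper_mill in the frame of long_tray between -0.024 and 0.024 m and y of pepper_mill in the frame of long_tray between -0.115 and -0.067 m and z of pepper_mill in the frame of long_tray between 0 and 0.012 m and angle between pepper_mill's own z axis and vertical below 0.12 rad)) or ((x of tall_beaker in the frame of long_tray between -0.024 and 0.024 m and y of tall_beaker in the frame of long_tray between -0.115 and -0.067 m and z of tall_beaker in the frame of long_tray between 0 and 0.012 m and angle between tall_beaker's own z axis and vertical below 0.12 rad) and (x of pepper_mill in the frame of long_tray between -0.024 and 0.024 m and y of pepper_mill in the frame of long_tray between 0.067 and 0.115 m and z of pepper_mill in the frame of long_tray between 0 and 0.012 m and angle between pepper_mill's own z axis and vertical below 0.12 rad))) and (((x of clock in the frame of short_tray between -0.024 and 0.024 m and y of clock in the frame of short_tray between 0.0215 and 0.0695 m and z of clock in the frame of short_tray between 0 and 0.012 m and angle between clock's own z axis and vertical below 0.12 rad) and (x of squat_beaker in the frame of short_tray between -0.024 and 0.024 m and y of squat_beaker in the frame of short_tray between -0.0695 and -0.0215 m and z of squat_beaker in the frame of short_tray between 0 and 0.012 m and angle between squat_beaker's own z axis and vertical below 0.12 rad)) or ((x of clock in the frame of short_tray between -0.024 and 0.024 m and y of clock in the frame of short_tray between -0.0695 and -0.0215 m and z of clock in the frame of short_tray between 0 and 0.012 m and angle between clock's own z axis and vertical below 0.12 rad) and (x of squat_beaker in the frame of short_tray between -0.024 and 0.024 m and y of squat_beaker in the frame of short_tray between 0.0215 and 0.0695 m and z of squat_beaker in the frame of short_tray between 0 and 0.012 m and angle between squat_beaker's own z axis and vertical below 0.12 rad))) and linear speed of each of tall_beaker, squat_beaker, candlestick, clock, pepper_mill below 0.02 m/s); the robot touches nothing.
It fails at once if the pewter mug was disturbed (moved over 20 mm or tipped) (distance of mug from where it was at the start of the episode above 0.02 m or angle between mug's own z axis and vertical above 0.3 rad).
It fails at once if the wooden disc was disturbed (moved over 20 mm or tipped) (distance of roundel from where it was at the start of the episode above 0.02 m or angle between roundel's own z axis and vertical above 0.3 rad).
It fails at once if the hand bell was disturbed (moved over 20 mm or tipped) (distance of bell from where it was at the start of the episode above 0.02 m or angle between bell's own z axis and vertical above 0.3 rad).
It fails at once if a thing of the stock was dropped or knocked over (over 0.6 m/s while the fingers do not hold it) ((contact force between tall_beaker and the fingers below 0.2 N and linear speed of tall_beaker above 0.6 m/s) or (contact force between squat_beaker and the fingers below 0.2 N and linear speed of squat_beaker above 0.6 m/s) or (contact force between candlestick and the fingers below 0.2 N and linear speed of candlestick above 0.6 m/s) or (contact force between clock and the fingers below 0.2 N and linear speed of clock above 0.6 m/s) or (contact force between pepper_mill and the fingers below 0.2 N and linear speed of pepper_mill above 0.6 m/s)).
It also fails if it takes over 131 s, if anything falls off the work surface, if the arm or the gripper's body presses on something with over 40 N, if the wrist force passes 120 N, or if a joint passes its speed limit or range.

ROBOT

A 6-joint arm with a two-finger parallel gripper is mounted at the origin on the work surface. World frame = base frame: x ahead of the robot, y to its left, z up, the work surface at z = 0. Lengths are in m, angles in degrees, forces in N, time in s.
With the tool pointing down it reaches from about 0.325 to 0.775 m from the base axis. Payload 9.3 kg.
Tool frame: the origin (TCP) lies at the very end of the fingers, on their centre line; the grasp point (between the pads) lies 19 mm behind it (ctrl.hold_point_z is the distance from the TCP to the grasp point, in m); z points along the fingers, y is the line along which they close (so a half turn about z gives the same grasp; the last joint's range is limited). The gripper opens to 85 mm and grips with 20 to 120 N. Pads are 22 mm wide; open, the fingers measure 114 mm over their backs; the gripper's body (76 mm by 85 mm) begins 54 mm behind the grasp point. The pads swing forward as they close: fully open they stand 13 mm farther back than shut.
Start: joints at [55.313, 14.817, 1.232, 76.415, 0, 81.257], TCP at [0.241, 0.495, 0.231] pointing down, gripper open.
Joint ranges: [-174.27, 174.27], [-52.1, 104.24], [-59.71, 78.15], [-110.17, 111.67], [-87.03, 83.33], [-180, 180]. Speed limits (degrees/s): [127.2, 127.2, 159.86, 180, 180, 180].

INTERFACE

Orientations are given as [roll, pitch, yaw] about the fixed x, y, z axes, in that order (R = Rz(yaw) Ry(pitch) Rx(roll)).
In Python, from station import ctrl gives the robot as it stands. Calls block until the motion is done:
- ctrl.movep(position, orientation): joint-space move of the TCP to a pose.
- ctrl.line_to(position, feed=0.15, ori=None, contact_N=None): straight line of the TCP; ori=None keeps the orientation; feed is the mean speed in m/s. With contact_N (N) it stops when the force on the tool has changed by that much, and returns True; else False.
- ctrl.goto_joints(angles): joint-space move.
- ctrl.grip(opening, effort=None): opening from 0.0 (shut) to 1.0 (fully open); effort is the grip in N (None keeps the last); returns when the fingers have stopped.
- ctrl.wait(seconds).
- ctrl.solve_ik(position, orientation): joint angles nearest the present ones, or None.
- ctrl.state(): the state.
- ctrl.get_image(name): name is "side" or "top" or "wrist"; returns a dict with "frame" (480x640x3 uint8, red, green, blue), "range_z" (480x640 float32, m along the optical axis (not along the pixel's ray), 0 where there is no reading), "intrinsics" (3x3 intrinsics, pixels), "extrinsics" (4x4, takes a point from camera to world coordinates). Camera axes: x right, y down, z forward; pixel columns grow to the right and rows downward; lengths in m; the calibration is good to about 2 mm. A picture is of the moment at which its call begins.
A pose or a line that the arm cannot do raises ctrl.IKError and nothing moves.
- ctrl.finish_job(): hands the job in; it is judged then, once.
The state is a dict: "t": time; "q": joint angles; "qd": joint speeds; "effort": joint torques, N m; "position": TCP position; "eef_rot": TCP orientation; "force": force on the tool from outside, world axes, zero at the start; "torque": the same for the moment, N m; "grip_width": opening from 0.0 (shut) to 1.0 (fully open); "gripper_force": force on a finger pad.
Only numpy, scipy, OpenCV 4.12 (cv2) and the standard library are available. Lean on these libraries where they do the work, as an engineer would, in place of code of your own. Each camera call takes 0.05 s, during which the arm holds its last target. There are 200 camera calls.

## Working session

There is one attempt and no reset: what is moved stays moved. The work goes in short steps, each a Python script; the robot and the scene stay as the last script left them, time stands still between calls to the robot, and variables do not carry over. Pictures are saved under pics/ and viewed, at most 14 in all, crops included, and the job is handed in when it is done.

```bash
mkdir -p pics; ls
python3 - <<'E'
from station import ctrl
import cv2,numpy as np
for n in("top","side"):
    d=ctrl.get_image(n); cv2.imwrite(f"pics/{n}0.png",d["frame"][...,::-1]); np.savez(f"{n}0.npz",**d)
    print(n,d["intrinsics"].round(1).tolist(),d["extrinsics"].round(3).tolist())
s=ctrl.state();print(s["t"],s["eef_rot"],ctrl.hold_point_z)
E
```

```text
pics
top [[474.3, 0.0, 316.0], [0.0, 474.3, 238.2], [0.0, 0.0, 1.0]] [[0.006, -0.996, 0.092, 0.45], [-1.0, -0.006, 0.004, -0.013], [-0.004, -0.092, -0.996, 1.161], [0.0, 0.0, 0.0, 1.0]]
side [[453.0, 0.0, 319.0], [0.0, 453.0, 236.2], [0.0, 0.0, 1.0]] [[0.999, 0.001, 0.034, 0.517], [-0.026, -0.634, 0.773, -1.028], [0.022, -0.773, -0.634, 0.873], [0.0, 0.0, 0.0, 1.0]]
0.1 [-1.79931188e+02 -1.14345949e-02  1.54056226e+02] 0.0187
```

View pics/top0.png

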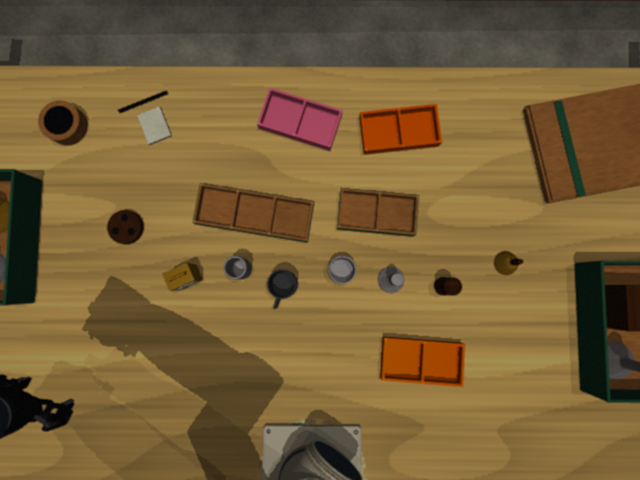

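View pics/side0.png

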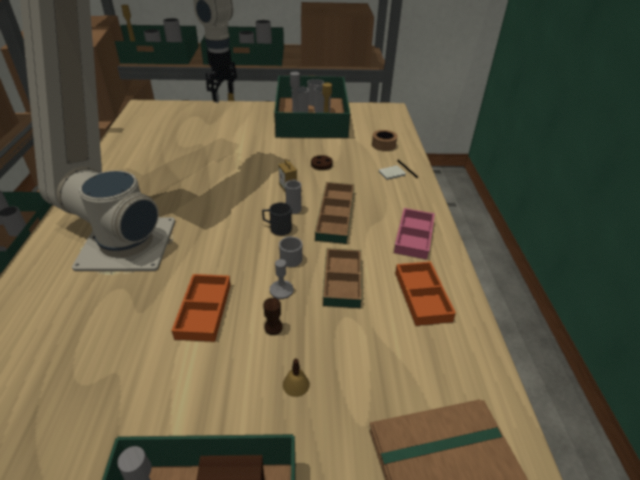

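Top view: clock (182,276), tall beaker (238,266), mug (283,283), squat beaker (341,268), candlestick (391,279), mill (448,286), bell (507,263) and disc (125,227). The long tray is at (254,212). There are four short-tray candidates: (377,211), (300,119) pink, (400,129) orange and (423,361) orange. Only (377,211) is brown and green, so it is the one. I'll confirm it in a crop and measure.

```bash
cat > meas.py <<'E'
import numpy as np,cv2
def cloud(d):
    z=d["range_z"];K=d["intrinsics"];v,u=np.indices(z.shape)
    P=np.stack([(u-K[0,2])/K[0,0]*z,(v-K[1,2])/K[1,1]*z,z],-1)
    E=d["extrinsics"];W=P@E[:3,:3].T+E[:3,3];W[z<=0]=np.nan
    return W
E
python3 - <<'E'
import numpy as np,cv2
from meas import cloud
d=np.load("top0.npz");W=cloud(d);H=W[...,2]
print("table z",np.nanmedian(H[300:330,300:360]),np.nanmedian(H[240:250,60:90]),np.nanmedian(H[230:245,420:480]))
roi=np.zeros(H.shape,np.uint8);roi[175:312,70:545]=1
m=((np.nan_to_num(H)>0.012)&(roi>0)).astype(np.uint8)
n,L,st,c=cv2.connectedComponentsWithStats(m)
for i in range(1,n):
    if st[i,4]<40:continue
    p=W[L==i];p=p[~np.isnan(p[:,2])];zt=np.percentile(p[:,2],97)
    t=p[p[:,2]>zt-.012][:,:2].astype(np.float32)
    r=cv2.minAreaRect(t*1000)
    cc=cv2.minEnclosingCircle(t*1000)
    print(c[i].round(),st[i,4],"ztop %.3f"%zt,"rect",np.round(r[0]),np.round(r[1]),round(r[2],1),"circ",np.round(cc[0]),round(cc[1]), "rng",np.hypot(*r[0]).round())
cv2.imwrite("pics/crop0.png",cv2.resize(d["frame"][170:320,90:530,::-1],None,fx=1.8,fy=1.8,interpolation=cv2.INTER_CUBIC))
E
```

```text
table z -0.0009245161119035838 -0.0017235388095265813 -0.0008687193458828402
[251. 211.] 1327 ztop 0.038 rect [617. 143.] [281.  99.] 80.9 circ [618. 143.] 148 rng 633.0
[380. 211.] 955 ztop 0.038 rect [ 620. -157.] [190.  99.] 85.1 circ [ 619. -157.] 106 rng 639.0
[125. 227.] 947 ztop 0.025 rect [581. 458.] [81. 83.] 0.2 circ [581. 458.] 43 rng 740.0
[509. 262.] 379 ztop 0.087 rect [ 499. -470.] [14. 11.] 88.0 circ [ 500. -470.] 7 rng 686.0
[237. 268.] 358 ztop 0.100 rect [482. 173.] [50. 50.] 88.3 circ [482. 173.] 26 rng 512.0
[344. 269.] 197 ztop 0.062 rect [479. -70.] [63. 63.] 0.4 circ [479. -70.] 33 rng 484.0
[182. 277.] 736 ztop 0.101 rect [458. 305.] [13. 44.] 40.9 circ [453. 301.] 22 rng 551.0
[280. 287.] 310 ztop 0.082 rect [445.  69.] [66. 66.] 26.8 circ [444.  70.] 35 rng 451.0
[393. 280.] 327 ztop 0.102 rect [ 457. -190.] [25. 26.] 0.3 circ [ 457. -190.] 14 rng 494.0
[449. 286.] 429 ztop 0.097 rect [ 442. -317.] [38. 40.] 0.3 circ [ 442. -316.] 21 rng 543.0
```

View pics/crop0.png

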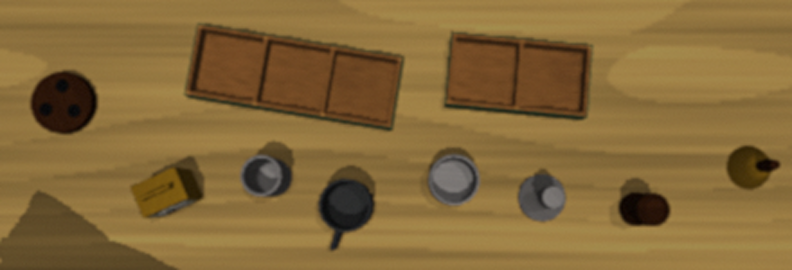

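The crop confirms the sizes. The short tray at crop (517,75) is brown with green outside and measures 190x99 mm, and the long tray is 281x99 mm. Next I fit the clock body and write the pick-and-place helper, then start with the tall beaker.

```bash
cat > pp.py <<'E'
import numpy as np
from station import ctrl
TR={"long":((.617,.143),-9.1),"short":((.620,-.157),-4.9)}
UP=.20
def yawnear(a):  # tool yaw so that fingers close along angle a; pick the half turn nearest joint-6 centre
    return [a+90,a-90]
def best(pos,a):
    c=[(abs(q[5]),y) for y in yawnear(a) if (q:=ctrl.solve_ik(pos,[180,0,y])) is not None]
    return min(c)[1]
def slot(tray,y):
    (cx,cy),w=TR[tray];t=np.radians(w)
    return cx-np.sin(t)*y, cy+np.cos(t)*y, w
def pick(x,y,a,h,N):
    yaw=best([x,y,UP],a)
    ctrl.movep([x,y,UP],[180,0,yaw]); ctrl.grip(1.0)
    hit=ctrl.line_to([x,y,h],feed=.12,contact_N=6)
    ctrl.grip(0.0,effort=N); s=ctrl.state()
    ctrl.line_to([x,y,UP],feed=.1); s2=ctrl.state()
    print("pick hit",hit,"w %.3f->%.3f"%(s["grip_width"],s2["grip_width"]),"F",round(s2["gripper_force"],1),"t",round(s2["t"],1),"q6",s2["q"][5].round())
    return s2["grip_width"]
def place(tray,y,h,rel=.12):
    X,Y,a=slot(tray,y); yaw=best([X,Y,UP],a)
    ctrl.movep([X,Y,UP],[180,0,yaw])
    ctrl.line_to([X,Y,h+.02],feed=.12)
    hit=ctrl.line_to([X,Y,h+.003],feed=.02,contact_N=4)
    z=ctrl.state()["position"][2]
    w=ctrl.state()["grip_width"]
    ctrl.grip(min(1,w+rel)); ctrl.wait(.2)
    ctrl.line_to([X,Y,UP],feed=.12)
    print("place hit",hit,"z %.4f want %.4f"%(z,h+.005),"t",round(ctrl.state()["t"],1))
def pic(name,f):
    import cv2
    d=ctrl.get_image(name);cv2.imwrite(f"pics/{f}.png",d["frame"][...,::-1]);return d
E
python3 - <<'E'
import numpy as np,cv2
from meas import cloud
W=cloud(np.load("top0.npz"))[255:300,155:210].reshape(-1,3)
p=W[(W[:,2]>.074)&(W[:,2]<.093)]
print(len(p),cv2.minAreaRect((p[:,:2]*1000).astype(np.float32)))
from pp import *
print(slot("long",.091),slot("long",-.091),slot("short",.0455),slot("short",-.0455))
w=pick(.482,.173,-9.1,.050,30)
pic("side","s1")
E
```

```text
508 ((459.4364318847656, 303.52093505859375), (44.4892578125, 63.499351501464844), 24.902069091796875)
(np.float64(0.631392384120158), np.float64(0.23285465641433292), -9.1) (np.float64(0.602607615879842), np.float64(0.053145343585667054), -9.1) (np.float64(0.6238864700027502), np.float64(-0.11166628902331377), -4.9) (np.float64(0.6161135299972498), np.float64(-0.20233371097668623), -4.9)
pick hit False w 0.613->0.613 F 31.6 t 6.0 q6 -71.0
```

View pics/s1.png

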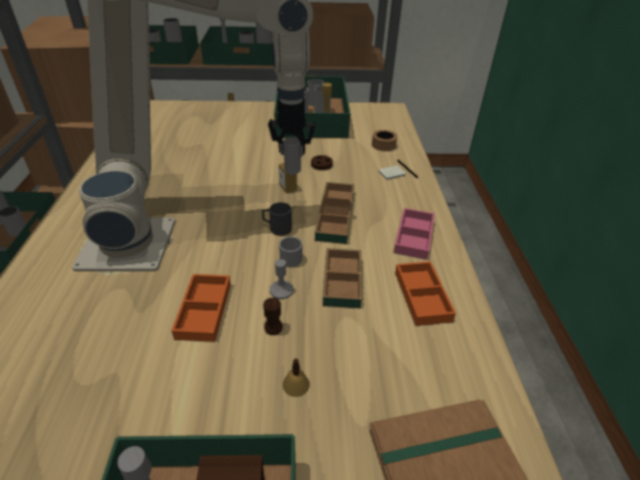

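The tall beaker is held upright at (292,155), with the width reading 52 mm. The clock body fits at (459,304) mm with its x axis at 25°, measured 44x63 mm. I'll place the beaker and then do the candlestick.

Run:
```python
from pp import *
place("long",.091,.050,.2)
pick(.457,-.190,-9.1,.059,40)
place("long",0,.059,.3)
d=pic("top","t1")
import cv2;cv2.imwrite("pics/t1c.png",cv2.resize(d["frame"][170:320,90:530,::-1],None,fx=1.8,fy=1.8))
```

```text
place hit True z 0.0556 want 0.0550 t 10.6
pick hit False w 0.313->0.314 F 39.5 t 16.3 q6 67.0
place hit True z 0.0642 want 0.0640 t 22.2
```

View pics/t1c.png

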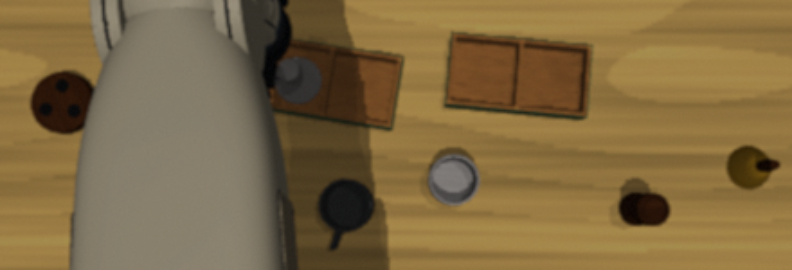

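The candlestick stands in the middle compartment (crop 297,80), and both placings touched down at the expected height. Mill and clock next.

Run:
```python
from pp import *
pick(.442,-.317,-9.1,.049,30)
place("long",-.091,.049,.3)
pick(.459,.3035,24.9,.045,50)
place("short",.0455,.045,.2)
w=pick(.479,-.070,-4.9,.030,35)
d=pic("side","s2")
import cv2;cv2.imwrite("pics/s2c.png",cv2.resize(d["frame"][100:350,170:470,::-1],None,fx=2.4,fy=2.4))
```

```text
pick hit False w 0.489->0.484 F 30.5 t 28.2 q6 55.0
place hit True z 0.0544 want 0.0540 t 34.1
pick hit False w 0.511->0.510 F 56.0 t 40.6 q6 90.0
place hit True z 0.0503 want 0.0500 t 46.1
pick hit False w 0.745->0.746 F 38.9 t 50.9 q6 77.0
```

View pics/s2c.png

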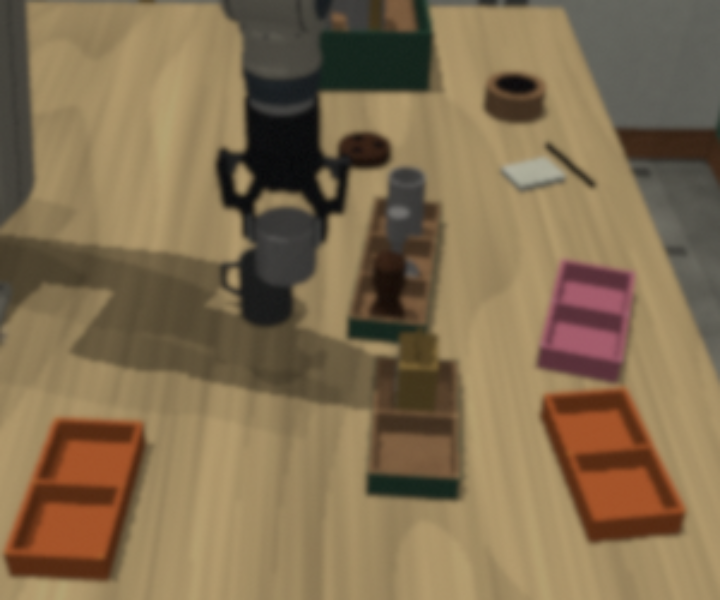

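The squat beaker is held at crop (287,245), and the clock (418,370), mill, candlestick and tall beaker stand upright in their trays. The width reads 63 mm instead of 66 mm, so before placing I'll check in the wrist camera that the grip is centred.

Run:
```python
from pp import *
from meas import cloud
d=pic("wrist","w1");W=cloud(d);s=ctrl.state();print(s["position"],s["eef_rot"])
m=(W[...,2]>.10)&(W[...,2]<.24)
p=W[m]; 
import cv2
for lo in np.arange(.16,.24,.01):
    q=p[(p[:,2]>=lo)&(p[:,2]<lo+.01)]
    if len(q)>20: print(round(lo,2),len(q),(q[:,:2].min(0)*1000).round(),(q[:,:2].max(0)*1000).round())
```

```text
[ 0.47883277 -0.06997223  0.19960699] [-1.79956071e+02 -1.00815959e-02  8.50948102e+01]
0.17 9489 [450. -96.] [510. -34.]
0.18 2685 [450. -97.] [510. -34.]
0.19 3200 [450. -97.] [510. -34.]
0.2 3954 [442. -97.] [518. -34.]
0.21 5468 [434. -97.] [525. -34.]
0.22 12259 [434. -99.] [525. -34.]
0.23 2754 [434. -97.] [525. -34.]
```

View pics/w1.png

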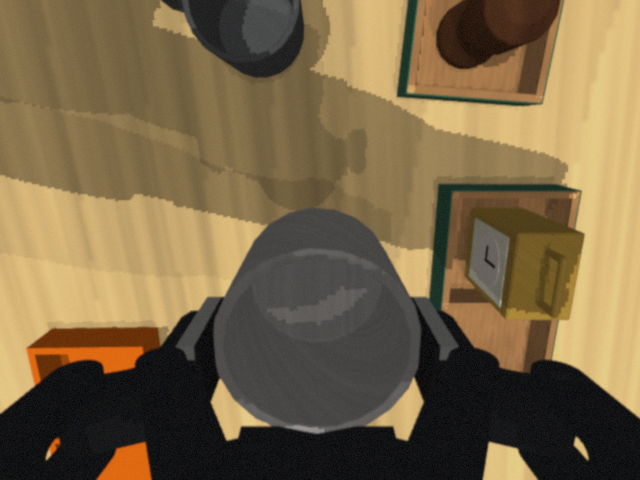

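The beaker is centred to within about 4 mm (x 479, y -66 against the tool's -70) and upright. The fingertips are at or above TCP height, so they clear the 35 mm walls. I'll place it with a -3 mm correction along the tray.

Run:
```python
from pp import *
from meas import cloud
import cv2
place("short",-.0485,.030,.12)
ctrl.movep([.35,-.30,.25],[180,0,80])
d=pic("top","t2");W=cloud(d);
cv2.imwrite("pics/t2c.png",cv2.resize(d["frame"][170:320,90:530,::-1],None,fx=1.8,fy=1.8))
def rel(tray,lo,hi,yr):
    (cx,cy),w=TR[tray];t=np.radians(w);p=W.reshape(-1,3);p=p[(p[:,2]>lo)&(p[:,2]<hi)]
    v=p[:,:2]-[cx,cy];l=np.c_[v@[np.cos(t),np.sin(t)],v@[-np.sin(t),np.cos(t)]]
    l=l[(abs(l[:,0])<.045)&(l[:,1]>yr[0])&(l[:,1]<yr[1])]*1000
    return len(l),((l.min(0)+l.max(0))/2).round(),np.ptp(l,axis=0).round()
print("tall",rel("long",.095,.115,(.045,.137)));print("cand",rel("long",.095,.115,(-.045,.045)));print("mill",rel("long",.085,.115,(-.137,-.045)))
print("clock",rel("short",.082,.098,(0,.09)));print("squat",rel("short",.055,.08,(-.092,0)))
print(ctrl.state()["t"])
```

```text
place hit True z 0.0358 want 0.0350 t 55.9
tall (136, array([-1., 91.]), array([50., 52.]))
cand (124, array([-3., -3.]), array([27., 29.]))
mill (260, array([ -3., -94.]), array([41., 40.]))
clock (481, array([-1., 45.]), array([45., 62.]))
squat (178, array([ -3., -48.]), array([65., 65.]))
57.0167
```

View pics/t2c.png

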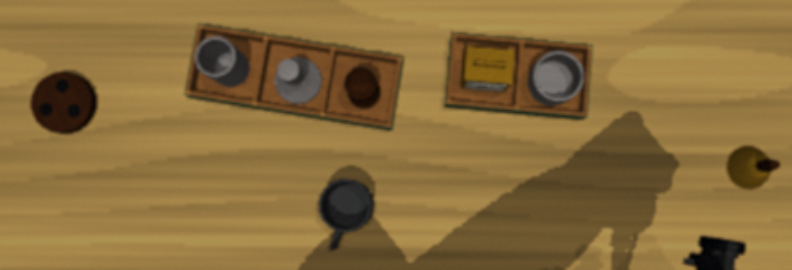

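All five things stand upright within 3 mm of their compartment centres. The mug (346,205), disc (63,102) and bell (750,167) have not moved.

```bash
python3 -c "
from station import ctrl
print(ctrl.finish_job())"
```

```text
the job is handed in; nothing more can be done
None
```

Both lots are made up and the job is handed in at about 57 s of the 131 s allowed: all five things stand upright within about 3 mm of their compartment centres, and the mug, disc and bell were left where they were; the hand-in call returned no verdict.

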